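# Load the desk charging dock and key in its start sequence

### The job

First wake the charging dock by pressing the long bar key on its control pad, then load it: set every battery pack on the desk (there may be two or three) onto the bay of its own length, with the notches in its ends round the bay's guide pegs, and press each one down until it is fully home. Then, with all packs home, key in the start sequence on the pad, each key all the way down and one at a time: round, cross, square, round again, and last the long bar; leave the packs home and the keys up, and do not shove the other things on the desk about.

Things in the scene. Friction and masses are not known exactly. Their poses are not given: they have to be found in the camera images.
- pack_short: The short battery pack (may be absent): loose white block 70 mm long (x), 60 wide (y), 34 high, 0.18 to 0.29 kg; in each end a central open notch 16 mm wide (y), 14 deep (x), from top to bottom; on top a central grip rib 42 mm long (x), 24 wide (y), 28 high (62 overall). Packs differ in length only; a half turn is the same. Origin: centre of underside, z up.
- bay_short: The short bay, fixed on the dock tray: black base 100 mm long (x), 86 wide, 14 high, with two 12 mm steel pegs on its x axis 29.0 mm either side of centre, tips 46 mm above its origin, coned over the last 8 mm. Pack notches clear the pegs by 2 mm. Bays stand side by side 105 mm apart, order varies. Origin: underside centre, 10 mm above the table, z up.
- seat_short (a joint): The short bay's sliding plate between its pegs: 0 = up, 0.007 m = pushed fully down. Stiff: about 9 N moves it, a pack's weight does not; it stays where pushed. The underside of a pack just set on it is 24 mm above the bay's origin; pressed home, 17 mm.
- pack_medium: The medium battery pack (may be absent): loose white block 95 mm long (x), 60 wide (y), 34 high, 0.18 to 0.29 kg; in each end a central open notch 16 mm wide (y), 14 deep (x), from top to bottom; on top a central grip rib 42 mm long (x), 24 wide (y), 28 high (62 overall). Packs differ in length only; a half turn is the same. Origin: centre of underside, z up.
- bay_medium: The medium bay, fixed on the dock tray: black base 125 mm long (x), 86 wide, 14 high, with two 12 mm steel pegs on its x axis 41.5 mm either side of centre, tips 46 mm above its origin, coned over the last 8 mm. Pack notches clear the pegs by 2 mm. Bays stand side by side 105 mm apart, order varies. Origin: underside centre, 10 mm above the table, z up.
- seat_medium (a joint): The medium bay's sliding plate between its pegs: 0 = up, 0.007 m = pushed fully down. Stiff: about 9 N moves it, a pack's weight does not; it stays where pushed. The underside of a pack just set on it is 24 mm above the bay's origin; pressed home, 17 mm.
- pack_long: The long battery pack (may be absent): loose white block 120 mm long (x), 60 wide (y), 34 high, 0.18 to 0.29 kg; in each end a central open notch 16 mm wide (y), 14 deep (x), from top to bottom; on top a central grip rib 42 mm long (x), 24 wide (y), 28 high (62 overall). Packs differ in length only; a half turn is the same. Origin: centre of underside, z up.
- bay_long: The long bay, fixed on the dock tray: black base 150 mm long (x), 86 wide, 14 high, with two 12 mm steel pegs on its x axis 54.0 mm either side of centre, tips 46 mm above its origin, coned over the last 8 mm. Pack notches clear the pegs by 2 mm. Bays stand side by side 105 mm apart, order varies. Origin: underside centre, 10 mm above the table, z up.
- seat_long (a joint): The long bay's sliding plate between its pegs: 0 = up, 0.007 m = pushed fully down. Stiff: about 9 N moves it, a pack's weight does not; it stays where pushed. The underside of a pack just set on it is 24 mm above the bay's origin; pressed home, 17 mm.
- tile_round: The round-key tile on the control pad: fixed black housing 66 x 66 mm, 20 high, with a white spring key in its middle, its cap from above a disc 34 mm across. Cap top 32 mm above the tile's origin when up. Four tiles form a 2 x 2 square at 72 mm pitch, order varies. Origin: underside centre, 8 mm above the table, z up.
- key_round (a joint): Travel of the round key: 0 = up, 0.006 m = fully down. Springs back by itself; about 2 N starts it, 5 N holds it fully down.
- tile_cross: The cross-key tile on the control pad: fixed black housing 66 x 66 mm, 20 high, with a white spring key in its middle, its cap from above a plus sign 44 mm across with arms 15 mm wide. Cap top 32 mm above the tile's origin when up. Four tiles form a 2 x 2 square at 72 mm pitch, order varies. Origin: underside centre, 8 mm above the table, z up.
- key_cross (a joint): Travel of the cross key: 0 = up, 0.006 m = fully down. Springs back by itself; about 2 N starts it, 5 N holds it fully down.
- tile_square: The square-key tile on the control pad: fixed black housing 66 x 66 mm, 20 high, with a white spring key in its middle, its cap from above a 34 mm square. Cap top 32 mm above the tile's origin when up. Four tiles form a 2 x 2 square at 72 mm pitch, order varies. Origin: underside centre, 8 mm above the table, z up.
- key_square (a joint): Travel of the square key: 0 = up, 0.006 m = fully down. Springs back by itself; about 2 N starts it, 5 N holds it fully down.
- tile_bar: The bar-key tile on the control pad: fixed black housing 66 x 66 mm, 20 high, with a white spring key in its middle, its cap from above a bar 54 mm long (tile x) and 18 mm wide. Cap top 32 mm above the tile's origin when up. Four tiles form a 2 x 2 square at 72 mm pitch, order varies. Origin: underside centre, 8 mm above the table, z up.
- key_bar (a joint): Travel of the bar key: 0 = up, 0.006 m = fully down. Springs back by itself; about 2 N starts it, 5 N holds it fully down.
- mouse: Grey computer mouse, 112 x 60 x 34 mm, loose, among the packs. Not part of the job. Origin: underside centre.
- phone: Grey flat phone, 150 x 72 x 9 mm, loose, among the packs. Not part of the job. Origin: underside centre.
- headphones: Black headphones lying flat, about 200 x 170 x 36 mm, on the left; origin midway between the ear cups. Not part of the job. Origin: underside.
- mug: White mug, 80 mm across, 92 mm high, left of the dock. Not part of the job. Origin: underside centre.
- notebook: Grey-covered notebook, 212 x 150 x 15 mm, to the right of the control pad. Not part of the job. Origin: underside centre.
There are look-alikes about, which are no part of the job. What is shaped like the pack_long but blue is not meant. What is shaped like the pack_medium but yellow is not meant.

How it is judged (in metres and radians):
On the way, in this order (a step that is already met when the one before it is completed fails the run):
1. the bar key is pressed down, no other key with it, to wake the dock (value of joint key_bar above 0.0045 m and value of joint each of key_round, key_cross, key_square below 0.002 m), for 0.1 s.
2. every pack on the desk is in its own bay and pressed fully home (horizontal distance between pack_short and bay_short below 0.006 m and z of pack_short in the frame of bay_short between 0.014 and 0.0192 m and angle between each of pack_short, pack_medium, pack_long's own z axis and vertical below 0.06 rad and angle between the x axis of pack_short and the x axis of bay_short, either way round below 0.1 rad and horizontal distance between pack_medium and bay_medium below 0.006 m and z of pack_medium in the frame of bay_medium between 0.014 and 0.0192 m and angle between the x axis of pack_medium and the x axis of bay_medium, either way round below 0.1 rad and horizontal distance between pack_long and bay_long below 0.006 m and z of pack_long in the frame of bay_long between 0.014 and 0.0192 m and angle between the x axis of pack_long and the x axis of bay_long, either way round below 0.1 rad), for 0.2 s.
3. the round key is pressed down, no other key with it, while all packs are home (all of step 2 and value of joint key_round above 0.0045 m and value of joint each of key_cross, key_square, key_bar below 0.002 m), for 0.1 s.
4. the cross key is pressed down, no other key with it, while all packs are home (all of step 2 and value of joint key_cross above 0.0045 m and value of joint each of key_round, key_square, key_bar below 0.002 m), for 0.1 s.
5. the square key is pressed down, no other key with it, while all packs are home (all of step 2 and value of joint key_square above 0.0045 m and value of joint each of key_round, key_cross, key_bar below 0.002 m), for 0.1 s.
6. the round key is pressed down, no other key with it, while all packs are home (all of step 3), for 0.1 s.
7. the bar key is pressed down, no other key with it, while all packs are home (all of step 1 and all of step 2), for 0.1 s.
At the end, for the whole second after the job is handed in: Every pack present is at rest in its own bay: within 6 mm of the bay's centre, lengthways to within 0.10 rad, tilted less than 0.06 rad, its underside less than 19.2 mm above the bay's origin (17 mm is fully home); all keys are up (under 1.5 mm) (all of step 2 and value of joint each of key_round, key_cross, key_square, key_bar below 0.0015 m and linear speed of each of pack_short, pack_medium, pack_long below 0.02 m/s); the robot touches nothing.
It fails at once if a bystander (mouse, phone, headphones, mug or notebook) shoved aside by more than 4 cm (distance of any of mouse, phone, headphones, mug, notebook from where it was at the start of the episode above 0.04 m).
It fails at once if two keys pressed down at once (value of joint each of key_round, key_cross above 0.004 m or value of joint each of key_round, key_square above 0.004 m or value of joint each of key_round, key_bar above 0.004 m or value of joint each of key_cross, key_square above 0.004 m or value of joint each of key_cross, key_bar above 0.004 m or value of joint each of key_square, key_bar above 0.004 m).
Of pack_short, pack_medium, pack_long only 2 to 3 are there at a start; the rules pass over those that are not, and their reading is None.
At some moment in a run one of pack_short, pack_medium, pack_long may be knocked a few centimetres aside while the robot is not near it.
Once in a run the grip may slacken for a moment while it holds something.
It also fails if it takes over 210 s, if anything falls off the work surface, if the arm or the gripper's body presses on something with over 40 N, if the wrist force passes 120 N, or if a joint passes its speed limit or range.

### The arm

A 6-joint arm with a two-finger parallel gripper is mounted at the origin on the work surface. World frame = base frame: x ahead of the robot, y to its left, z up, the work surface at z = 0. Lengths are in mm, angles in rad, forces in N, time in s.
With the tool pointing down it reaches from about 250 to 800 mm from the base axis. Payload 8.5 kg.
Tool frame: the origin (TCP) lies between the finger pads; the fingertips stand 11 mm ahead of it and the grasp point (between the pads) lies 8 mm behind it; z points along the fingers, y is the line along which they close (so a half turn about z gives the same grasp; the last joint's range is limited). The gripper opens to 85 mm and grips with 20 to 120 N. Pads are 22 mm wide; open, the fingers measure 114 mm over their backs; the gripper's body (76 mm by 85 mm) begins 54 mm behind the grasp point. The pads swing forward as they close: fully open they stand 13 mm farther back than shut.
Start: joints at [1.227, 0.238, -0.013, 1.319, 0, 1.571], TCP at [176.944, 494.238, 242.276] pointing down, gripper open.
Joint ranges: [-2.66, 2.66], [-1.03, 1.9], [-1.14, 1.46], [-1.82, 2.27], [-1.45, 1.34], [-3.14, 3.14]. Speed limits (rad/s): [2.22, 2.22, 2.79, 3.14, 3.14, 3.14].

### API

Orientations are given as a unit quaternion [w, x, y, z].
In Python, from plant import robot, fingers, capture, sign_off gives the robot as it stands. The module is installed in compiled form; this text tells all that it offers. Calls block until the motion is done:
- robot.movep(position, orientation): joint-space move of the TCP to a pose.
- robot.move_straight(position, ori=None, velocity=150): straight line of the TCP; ori=None keeps the orientation; velocity is the mean speed in mm/s.
- robot.goto_joints(angles): joint-space move.
- fingers.gripper_open() and fingers.clamp(force=None): open the fingers fully, or close them until they stop; force is the grip in N (None keeps the last).
- robot.sleep(seconds).
- robot.solve_ik(position, orientation): joint angles nearest the present ones, or None.
- robot.read_state(): the state.
- capture(name): name is "side" or "top" or "wrist"; returns a dict with "frame" (480x640x3 uint8, red, green, blue), "camera_matrix" (3x3 intrinsics, pixels), "distortion" ([k1, k2, p1, p2, k3] as OpenCV has them; the pictures are not rectified), "pose" (4x4, takes a point from camera to world coordinates); the wrist camera has in their place "mount" (4x4, takes a point from camera to tool coordinates, whose origin is the TCP and whose axes are the flange's). Camera axes: x right, y down, z forward; pixel columns grow to the right and rows downward; lengths in mm; the calibration is good to about 2 mm. A picture is of the moment at which its call begins: read the wrist's pose just before it. There is no depth.
A pose or a line that the arm cannot do raises robot.PlanningError and nothing moves.
- sign_off(): hands the job in; it is judged then, once.
The state is a dict: "time_s": time; "q": joint angles; "joint_velocities": joint speeds; "effort": joint torques, N m; "position": TCP position; "tcp_rot": TCP orientation; "force": force on the tool from outside, world axes, zero at the start; "ft_torque": the same for the moment, N m; "width": finger opening in mm; "grip_force": force on a finger pad.
Only numpy, scipy, OpenCV 4.12 (cv2) and the standard library are available. Lean on these libraries where they do the work, as an engineer would, in place of code of your own. Each camera call takes 0.05 s, during which the arm holds its last target. There are 200 camera calls.

## Working session

There is one attempt and no reset: what is moved stays moved. The work goes in short steps, each a Python script; the robot and the scene stay as the last script left them, time stands still between calls to the robot, and variables do not carry over. Pictures are saved under pics/ and viewed, at most 14 in all, crops included, and the job is handed in when it is done.

```bash
mkdir -p pics; ls; python3 - <<'E'
from plant import *
import cv2
for n in("top","side"):
    c=capture(n); cv2.imwrite(f"pics/{n}0.png",c["frame"][:,:,::-1]); print(n,c["camera_matrix"],c["distortion"],c["pose"])
print(robot.read_state())
E
```

```text
pics
top [[537.56089511   0.         310.06474226]
 [  0.         537.56089511 232.45085115]
 [  0.           0.           1.        ]] [0.04578093 0.         0.         0.         0.        ] [[ 1.59805360e-02 -9.84248614e-01  1.76066149e-01  1.14171291e+02]
 [-9.99825650e-01 -1.74311178e-02 -6.69523196e-03  2.14831634e+01]
 [ 9.65880256e-03 -1.75928458e-01 -9.84355568e-01  1.74183831e+03]
 [ 0.00000000e+00  0.00000000e+00  0.00000000e+00  1.00000000e+00]]
side [[440.37729029   0.         318.0271634 ]
 [  0.         440.37729029 242.2305785 ]
 [  0.           0.           1.        ]] [-0.08371621  0.          0.          0.          0.        ] [[ 8.15017606e-01 -4.03344993e-01  4.16003748e-01 -6.03727239e+01]
 [-5.79229533e-01 -5.47957526e-01  6.03519426e-01 -6.68264832e+02]
 [-1.54741543e-02 -7.32840614e-01 -6.80224363e-01  8.24516472e+02]
 [ 0.00000000e+00  0.00000000e+00  0.00000000e+00  1.00000000e+00]]
{'time_s': 0.1, 'q': array([ 1.22700629e+00,  2.38728840e-01, -1.41475669e-02,  1.31923317e+00,
       -8.66414779e-06,  1.57079297e+00]), 'joint_velocities': array([-1.18092429e-03, -5.92417729e-04,  1.13177699e-03, -5.62948014e-05,
        7.19144820e-05, -1.64110273e-03]), 'effort': array([ 5.21614948e-04, -5.39722109e+01,  3.46997237e+01,  1.35628963e-02,
        4.60597721e-05,  8.63148443e-06]), 'position': array([176.83552825, 493.93686425, 241.74641181]), 'tcp_rot': array([-1.08048487e-04,  1.71048048e-01,  9.85262470e-01, -6.47689256e-04]), 'force': array([-0.80910824, -0.50006401, -1.40638882]), 'ft_torque': array([ 0.00353337, -0.02885162,  0.03602592]), 'grip_force': 0.0, 'width': 85.27242827095608}
```

View pics/top0.png

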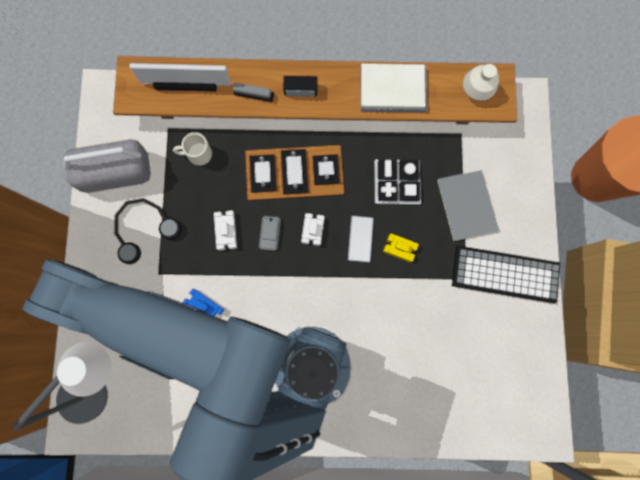

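View pics/side0.png

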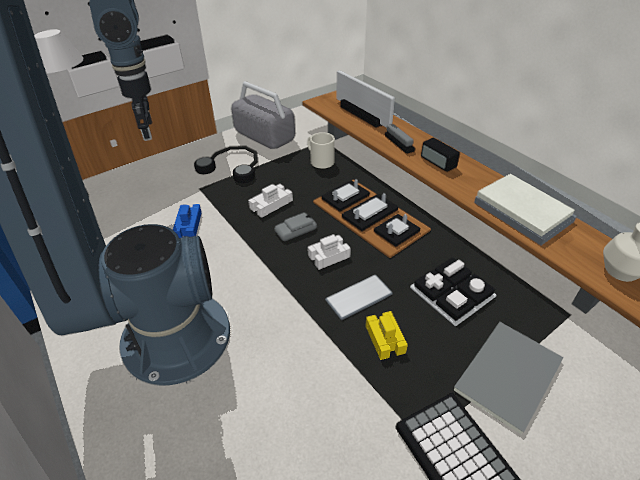

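The top view shows two white packs, a longer one at (225,230) and a shorter one at (313,229). The blue (203,303) and yellow (402,247) packs are look-alikes. Bays are at (262,173), (294,170) and (326,169). Pad keys are bar (389,168), round (410,168), cross (389,189) and square (410,190). The side view agrees and shows the same two white packs. Next I'll cast coarse rays and take wrist views.

```bash
cat > h.py <<'E'
from plant import robot,fingers,capture,sign_off
import numpy as np, cv2
from scipy.spatial.transform import Rotation as Ro
def quat(a):
    """tool down, finger closing line (tool y) at world angle a"""
    y=np.array([np.cos(a),np.sin(a),0]); z=np.array([0,0,-1.]); x=np.cross(y,z)
    q=Ro.from_matrix(np.c_[x,y,z]).as_quat(); return np.r_[q[3],q[:3]]
def shot(name):
    s=robot.read_state(); c=capture(name)
    if name=="wrist":
        T=np.eye(4); w=s["tcp_rot"]; T[:3,:3]=Ro.from_quat(np.r_[w[1:],w[0]]).as_matrix(); T[:3,3]=s["position"]
        c["pose"]=T@c["mount"]
    return c
def plane(c,px,z):
    px=np.asarray(px,float).reshape(-1,1,2)
    n=cv2.undistortPoints(px,c["camera_matrix"],np.array(c["distortion"])).reshape(-1,2)
    d=np.c_[n,np.ones(len(n))]@c["pose"][:3,:3].T; o=c["pose"][:3,3]
    return (o+d*((z-o[2])/d[:,2])[:,None])[:,:2]
def save(c,f): cv2.imwrite("pics/"+f+".png",c["frame"][:,:,::-1])
E
python3 - <<'E'
from h import *
c=shot("top")
for n,p,z in [("packA",(225,230),34),("packB",(313,229),34),("bayL",(262,173),30),("bayM",(294,170),30),("bayR",(326,169),30),("bar",(389,168),40),("round",(410,168),40),("cross",(389,189),40),("sq",(410,190),40),("mug",(198,150),90),("mouse",(270,233),30)]:
    print(n,plane(c,p,z).round())
w=capture("wrist"); print(w["camera_matrix"],w["distortion"],w["mount"])
fwd=plane(c,(398,178),30)[0]
for a in(0,np.pi/2,-np.pi/2):
  for p in((fwd[0]-60,fwd[1],330),(560,130,330),(460,180,330),(460,180,400)): 
    try: print(a,p,robot.solve_ik(list(p),list(quat(a))))
    except Exception as e: print(e)
E
```

```text
packA [[423. 284.]]
packB [[431.   1.]]
bayL [[616. 171.]]
bayM [[629.  66.]]
bayR [[634. -39.]]
bar [[ 638. -246.]]
round [[ 639. -315.]]
cross [[ 567. -245.]]
sq [[ 565. -314.]]
mug [[671. 372.]]
mouse [[416. 139.]]
[[411.99954771   0.         322.52728515]
 [  0.         411.99954771 242.56434709]
 [  0.           0.           1.        ]] [-0.01905101  0.          0.          0.          0.        ] [[-9.21481267e-04 -9.58891051e-01 -2.83772980e-01  7.25388762e+01]
 [ 9.99999562e-01 -8.37570925e-04 -4.17029133e-04  2.30238565e-02]
 [ 1.62205506e-04 -2.83773240e-01  9.58891403e-01 -1.31739457e+02]
 [ 0.00000000e+00  0.00000000e+00  0.00000000e+00  1.00000000e+00]]
0 (np.float64(547.6918612742066), np.float64(-276.91294490339203), 330) [-0.46811748  0.39224246  0.43160333  1.6101572   0.          1.10267885]
0 (560, 130, 330) [0.22810263 0.31757084 0.31939291 1.57261839 0.         1.79889896]
0 (460, 180, 330) [0.37298772 0.17030506 0.12084376 1.52133502 0.         1.94378405]
0 (460, 180, 400) [0.37298772 0.18351939 0.31496182 1.70223876 0.         1.94378405]
1.5707963267948966 (
[... 245 characters left out ...]

1.5707963267948966 (460, 180, 330) [0.37298772 0.17030506 0.12084376 1.52133502 0.         0.37298772]
1.5707963267948966 (460, 180, 400) [0.37298772 0.18351939 0.31496182 1.70223876 0.         0.37298772]
-1.5707963267948966 (np.float64(547.6918612742066), np.float64(-276.91294490339203), 330) [-0.46811748  0.39224246  0.43160333  1.6101572   0.          2.67347517]
-1.5707963267948966 (560, 130, 330) [ 0.22810263  0.31757084  0.31939291  1.57261839  0.         -2.91349003]
-1.5707963267948966 (460, 180, 330) [ 0.37298772  0.17030506  0.12084376  1.52133502  0.         -2.76860493]
-1.5707963267948966 (460, 180, 400) [ 0.37298772  0.18351939  0.31496182  1.70223876  0.         -2.76860493]
```

```bash
python3 - <<'E'
from h import *
q=list(quat(np.pi/2))
for n,p in(("w1",[470,150,350]),("w2",[530,-280,330])):
    robot.movep(p,q); robot.sleep(.3); c=shot("wrist"); save(c,n); np.savez(n,**c); 
print(robot.read_state()["time_s"], robot.read_state()["force"])
E
```

```text
4.2 [-0.09861021  0.29201596 -0.17293061]
```

View pics/w1.png

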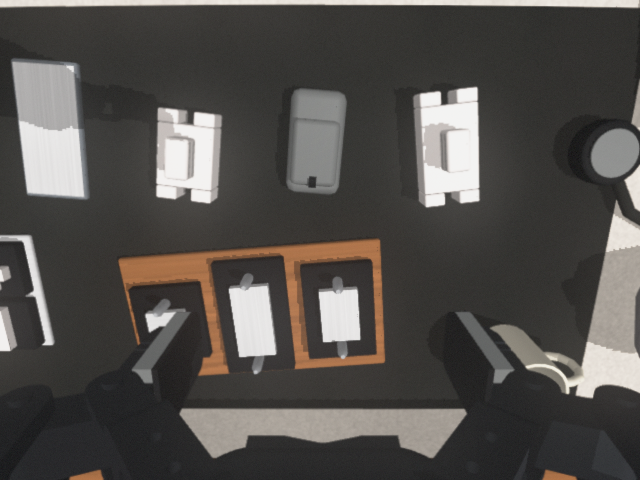

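View pics/w2.png

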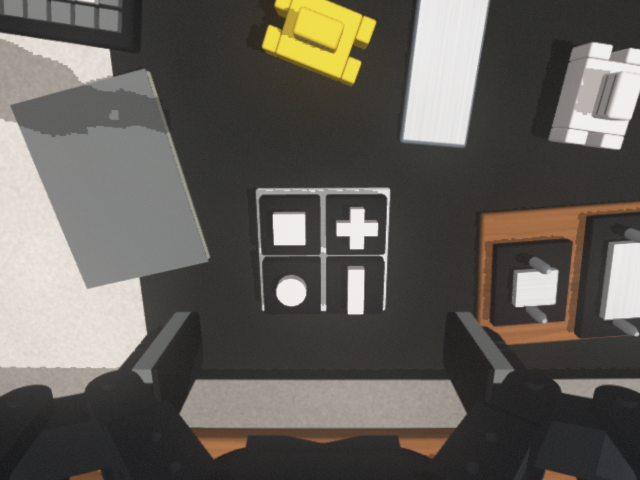

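w1 shows the white packs at (188,155) and (447,147), the mouse at (317,140) and the phone at (50,130). The bays are short (168,325), long (252,320) and medium (338,312). w2 shows the pad: square (289,229), cross (357,229), round (291,291), bar (355,290). Next I'll measure with the camera held straight down.

```bash
cat >> h.py <<'E'
def look(x,y,h=430):
    """put the wrist camera at (x,y,h) looking straight down, shoot"""
    M=capture("wrist")["mount"]; C=np.array([[0,1,0],[1,0,0],[0,0,-1.]])
    R=C@M[:3,:3].T; q=Ro.from_matrix(R).as_quat(); p=np.array([x,y,h])-R@M[:3,3]
    robot.movep(list(p),list(np.r_[q[3],q[:3]])); robot.sleep(.4); return shot("wrist")
def white(c,thr=140,amin=300):
    f=c["frame"].astype(int); m=((f.min(2)>thr)&(f.max(2)-f.min(2)<25)).astype(np.uint8)*255
    m[310:]=0
    m=cv2.morphologyEx(m,cv2.MORPH_OPEN,np.ones((3,3)))
    cs,_=cv2.findContours(m,cv2.RETR_EXTERNAL,cv2.CHAIN_APPROX_NONE)
    return [k for k in cs if cv2.contourArea(k)>amin]
def rect(c,k,z):
    """contour -> centre, long side, short side, long-axis angle in (-pi/2,pi/2], on plane z"""
    p=plane(c,k.reshape(-1,2),z).astype(np.float32); (cx,cy),(w,h),_=r=cv2.minAreaRect(p)
    b=cv2.boxPoints(r); e=[b[1]-b[0],b[2]-b[1]]; e=max(e,key=np.linalg.norm)
    a=np.arctan2(e[1],e[0]); a=(a+np.pi/2)%np.pi-np.pi/2
    return np.round([cx,cy,max(w,h),min(w,h),a],3)
E
python3 - <<'E'
from h import *
for n,p,z in(("pad",(602,-280),40),("bays",(610,66),34),("packA",(423,284),34),("packB",(431,1),34)):
    try: c=look(*p)
    except robot.PlanningError as e: print(n,e); continue
    save(c,"v_"+n); np.savez("v_"+n,**c); print(n,robot.read_state()["time_s"])
    for k in white(c): print(cv2.boundingRect(k),rect(c,k,z),cv2.contourArea(k))
a=[cv2.imread(f"pics/v_{n}.png") for n in("pad","bays","packA","packB")]
i=np.vstack([np.hstack(a[:2]),np.hstack(a[2:])]); cv2.imwrite("pics/m.png",cv2.resize(i,(800,600),interpolation=cv2.INTER_AREA))
E
```

```text
pad 5.5167
(270, 266, 35, 35) [ 6.40295e+02 -3.13963e+02  3.23060e+01  3.22980e+01 -1.00000e-03] 924.5
(547, 257, 50, 47) [637.783 -42.443  45.659  41.374  -1.493] 1941.0
(353, 255, 19, 55) [ 639.391 -242.739   51.319   17.104    0.   ] 972.0
(269, 190, 36, 36) [ 568.603 -314.392   33.242   33.242    1.57 ] 1223.0
(339, 184, 46, 47) [ 567.932 -242.947   40.296   39.609   -0.786] 1138.0
(252, 173, 145, 137) [ 597.342 -263.605  136.752  114.238   -0.793] 1415.0
(0, 21, 115, 289) [ 5.26503e+02 -5.35203e+02  2.77850e+02  1.11723e+02  4.00000e-03] 13247.5
(576, 20, 64, 103) [ 4.37279e+02 -2.83800e+00  9.37680e+01  5.96030e+01 -1.26000e-01] 4092.5
(407, 0, 74, 126) [ 4.28098e+02 -1.64565e+02  1.21580e+02  6.31310e+01 -7.50000e-02] 7981.5
bays 7.3167
(190, 249, 51, 46) [637.956 -37.883  46.566  41.558  -1.489] 1991.0
(0, 246, 12, 56) [ 6.39982e+02 -2.42844e+02  5.35440e+01  1.09670e+01 -3.00000e-03] 511.5
(406, 219, 53, 72) [6.21500e+02 1.70791e+02 6.66750e+01 4.58750e+01 8.00000e-02] 3175.5
(297, 214, 54, 96) [6.29721e+02 6.62970e+01 9.15790e+01 4.56090e+01 7.90000e-02] 4331.0
(0, 176, 24,
[... 421 characters left out ...]
7.50000e-02] 7357.5
packA 8.925
(490, 228, 47, 47) [435.139 469.382  48.448  35.422  -0.987] 1205.5
(0, 203, 81, 103) [ 4.34716e+02  1.01790e+01  9.44150e+01  8.06170e+01 -1.22000e-01] 6007.0
(288, 181, 76, 129) [4.25676e+02 2.86667e+02 1.19245e+02 5.95880e+01 1.19000e-01] 6986.0
(0, 0, 640, 310) [336.832 280.59  625.717 302.025   1.57 ] 80293.0
packB 10.5167
(287, 194, 73, 104) [ 4.3385e+02  2.3080e+00  9.4326e+01  5.9469e+01 -1.2500e-01] 5392.0
(579, 174, 61, 129) [4.26039e+02 2.85790e+02 1.19781e+02 6.01650e+01 1.17000e-01] 6088.0
(132, 148, 76, 145) [ 4.09063e+02 -1.45848e+02  1.35792e+02  6.39580e+01 -7.70000e-02] 9046.0
(0, 0, 640, 100) [242.841  -2.099 625.334  97.739   1.57 ] 61465.5
```

View pics/m.png

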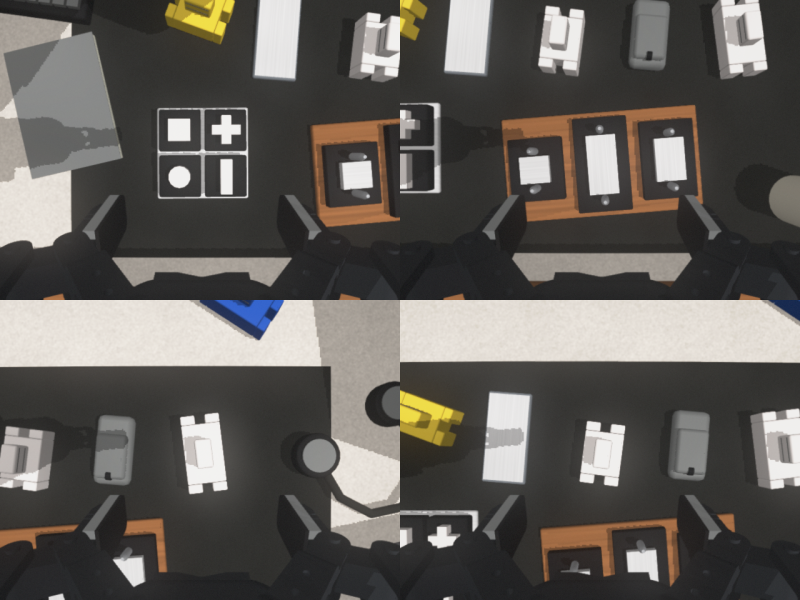

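Candidates (vertical views in the mosaic):
- **White A (204,453):** measures 119.2 × 59.6 mm, so it is pack_long.
- **White B (602,454):** measures 94.3 × 59.5 mm, so it is pack_medium.
- **Blue (235,318) and yellow (405,415):** wrong colours, so look-alikes.

The bays are medium (621.5,170.8), long (629.7,66.3) and short (638,−38). One enlarged crop and a fresh top view should confirm this and show whether a short pack is hidden. I'll press the wake key in the same step.

```bash
cat >> h.py <<'E'
KEYS=dict(bar=(639.4,-242.7),round=(640.3,-314.0),cross=(567.9,-242.9),square=(568.6,-314.4))
def push(zs,fmax):
    """step the TCP straight down through zs until the force passes fmax; returns log"""
    p=robot.read_state()["position"]; log=[]
    f0=robot.read_state()["force"][2]
    for z in zs:
        robot.move_straight([p[0],p[1],z],velocity=30); robot.sleep(.05)
        s=robot.read_state(); f=s["force"][2]-f0; log.append((round(s["position"][2],1),round(f,1)))
        if f>fmax: break
    return log
def key(n):
    x,y=KEYS[n]; q=list(quat(np.pi/2)); 
    robot.movep([x,y,90],q); robot.move_straight([x,y,56],velocity=100); robot.sleep(.2)
    log=push(np.arange(52,42,-1.),9); robot.sleep(.3)
    robot.move_straight([x,y,90],velocity=100); robot.sleep(.2); print(n,log,robot.read_state()["time_s"])
E
python3 - <<'E'
from h import *
t=capture("top"); save(t,"top1")
a=cv2.imread("pics/v_packA.png")[150:330,240:420]; b=cv2.imread("pics/v_packB.png")[150:330,240:420]
t=t["frame"][:,:,::-1][280:480,60:460]
cv2.imwrite("pics/crop.png",np.vstack([cv2.resize(np.hstack([a,b]),(600,300)),cv2.resize(t,(600,300))]))
fingers.clamp(20); 
robot.movep([600,-240,200],list(quat(np.pi/2)))
print(robot.read_state()["width"]); key("bar")
E
```

```text
0.0731044583260735
bar [(np.float64(51.8), np.float64(-0.0)), (np.float64(51.2), np.float64(1.2)), (np.float64(50.1), np.float64(2.3)), (np.float64(49.1), np.float64(1.8)), (np.float64(48.1), np.float64(3.6)), (np.float64(47.1), np.float64(3.9)), (np.float64(46.1), np.float64(5.0)), (np.float64(45.1), np.float64(5.2)), (np.float64(45.0), np.float64(12.1))] 17.5167
```

View pics/crop.png

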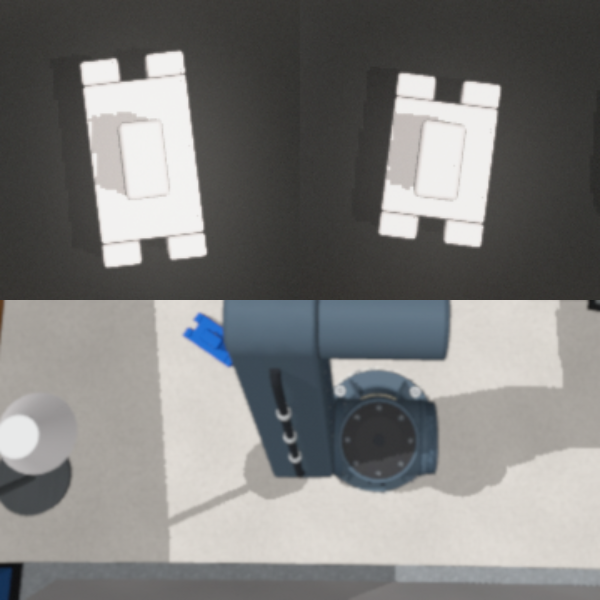

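The bar key went fully down (45.0 mm at the stop). The crop shows two white packs with notched ends and a rib, one at (143,160) with long proportions and one at (440,160) with medium. There is no third white pack in the near area. Now the long pack.

```bash
cat >> h.py <<'E'
BAY=dict(long=(629.7,66.3,.079),medium=(621.5,170.8,.080))
LEN=dict(long=120,medium=95)
def find(n,x,y):
    c=look(x,y)
    r=[rect(c,k,34) for k in white(c) if not 0 in cv2.boundingRect(k)[:2]]
    r=[v for v in r if abs(v[2]-LEN[n])<5 and abs(v[3]-60)<4]; print(n,r,robot.read_state()["time_s"]); return r[0] if r else None
def st(m=""):
    s=robot.read_state(); print(m,s["position"].round(1),"w",round(s["width"],1),"gf",round(s["grip_force"]),"f",s["force"].round(1),"t",s["time_s"])
def pick(n,x,y):
    fingers.gripper_open(); r=find(n,x,y)
    if r is None: return
    x,y,_,_,a=r; q=list(quat(a+np.pi/2))
    robot.movep([x,y,120],q); robot.move_straight([x,y,50],velocity=100); robot.sleep(.2); st("at")
    fingers.clamp(80); robot.sleep(.3); st("grip")
    robot.move_straight([x,y,170],velocity=120); robot.sleep(.2); st("up")
E
python3 - <<'E'
from h import *
pick("long",425.7,286.7)
x,y,a=BAY["long"]; q=list(quat(a+np.pi/2))
robot.movep([x,y,170],q); robot.move_straight([x,y,125],velocity=100); robot.sleep(.3); st("over")
c=shot("wrist"); save(c,"over1")
E
```

```text
long [array([4.25680e+02, 2.86646e+02, 1.19227e+02, 5.95740e+01, 1.19000e-01])] 20.9167
at [426.1 286.9  50.6] w 85.3 gf 0 f [-0.3  0.5 -0.1] t 22.7
grip [425.8 286.6  50.3] w 22.8 gf 79 f [-0.8 -1.7  5.6] t 23.6
up [425.4 286.5 169.4] w 22.8 gf 78 f [ 0.  -0.7 -2.1] t 24.95
over [630.   66.3 125.6] w 22.2 gf 78 f [ 0.  -0.4 -1.8] t 27.0
```

View pics/over1.png

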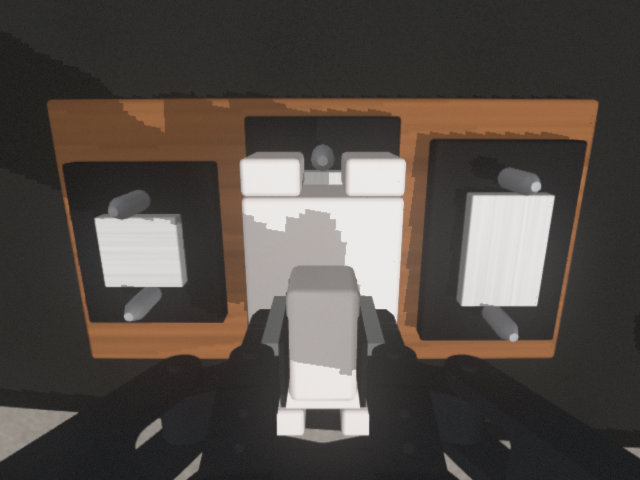

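The long pack is held squarely. The near peg at (322,158) lines up with the notch gap (303–342, centre 322.5). Lowering.

```bash
cat >> h.py <<'E'
def lower(n):
    x,y,a=BAY[n]; st("pre")
    log=push([112,108,104,100,96,92,88,86,85],12); print(log); st("low"); return log[-1]
E
python3 - <<'E'
from h import *
z,f=lower("long")
if z<87: print(push(np.arange(84,73,-1.),32)); st("pressed")
E
```

```text
pre [629.9  66.3 125.4] w 22.0 gf 78 f [-0.1 -0.5 -2.8] t 27.05
[(np.float64(112.0), np.float64(0.6)), (np.float64(107.9), np.float64(0.4)), (np.float64(103.8), np.float64(-0.0)), (np.float64(99.9), np.float64(0.7)), (np.float64(95.9), np.float64(1.3)), (np.float64(91.9), np.float64(1.0)), (np.float64(87.9), np.float64(0.6)), (np.float64(86.0), np.float64(-0.4)), (np.float64(85.0), np.float64(0.5))]
low [629.9  66.3  85. ] w 22.5 gf 78 f [ 0.2  0.4 -2.3] t 30.2833
[(np.float64(84.2), np.float64(1.9)), (np.float64(83.4), np.float64(7.0)), (np.float64(82.4), np.float64(7.4)), (np.float64(81.3), np.float64(7.8)), (np.float64(80.2), np.float64(8.2)), (np.float64(79.2), np.float64(7.8)), (np.float64(78.1), np.float64(6.7)), (np.float64(77.2), np.float64(8.0)), (np.float64(77.2), np.float64(15.2)), (np.float64(77.1), np.float64(23.1)), (np.float64(77.0), np.float64(31.9))]
pressed [630.3  66.3  77. ] w 22.6 gf 83 f [-8.2 -1.4 29.5] t 33.5833
```

Fully home at 77 mm. Releasing, then doing the medium pack the same way.

```bash
python3 - <<'E'
from h import *
p=robot.read_state()["position"]
robot.move_straight([p[0],p[1],77.3],velocity=30); fingers.gripper_open(); robot.sleep(.2); st("open")
robot.move_straight([p[0],p[1],200],velocity=150)
c=look(625,100); save(c,"chk1")
for k in white(c):
    if not 0 in cv2.boundingRect(k)[:2]: print(rect(c,k,61))
pick("medium",433.8,2.3)
x,y,a=BAY["medium"]; q=list(quat(a+np.pi/2))
robot.movep([x,y,190],q); robot.move_straight([x,y,125],velocity=100); robot.sleep(.3); st("over")
c=shot("wrist"); save(c,"over2")
E
```

```text
open [630.2  66.3  77.3] w 85.2 gf 0 f [-0.2  0.4  0.4] t 34.675
[637.05  -28.474  43.618  38.573  -1.492]
[6.21635e+02 1.65947e+02 6.20850e+01 4.27050e+01 7.70000e-02]
[6.28693e+02 6.65030e+01 1.16390e+02 5.96480e+01 7.90000e-02]
medium [array([ 4.33869e+02,  2.34500e+00,  9.43560e+01,  5.95560e+01,
       -1.24000e-01])] 38.575
at [434.3   2.4  50.5] w 85.1 gf 0 f [-0.5  0.2  0.7] t 40.3667
grip [434.    2.2  50.3] w 22.2 gf 79 f [-1.3 -0.8  6.1] t 41.2667
up [433.5   2.4 169.5] w 22.6 gf 78 f [-0.8 -0.3 -2.8] t 42.6167
over [621.7 170.9 125.4] w 22.8 gf 78 f [ 0.4 -0.9 -3.5] t 44.7083
```

View pics/over2.png

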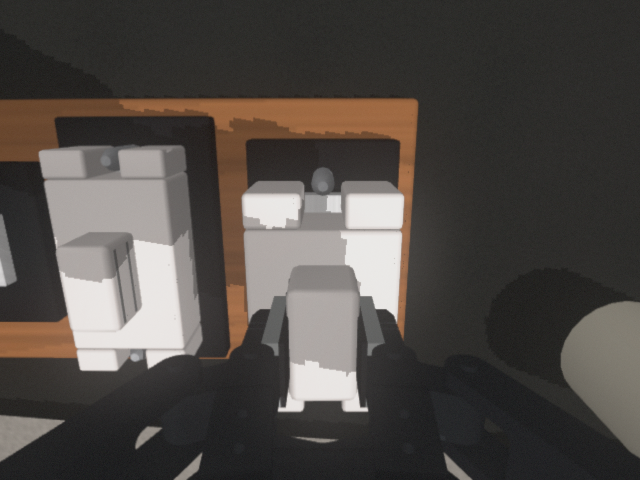

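The long pack sits in its bay at left (125,260). The medium pack is held squarely, with its near peg at (322,180) on the notch gap centre (323).

```bash
python3 - <<'E'
from h import *
z,f=lower("medium")
if z<87:
    print(push(np.arange(84,73,-1.),32)); st("pressed")
    p=robot.read_state()["position"]
    robot.move_straight([p[0],p[1],77.3],velocity=30); fingers.gripper_open(); robot.sleep(.2)
    robot.move_straight([p[0],p[1],200],velocity=150)
    c=look(620,115); save(c,"chk2")
    for k in white(c):
        if not 0 in cv2.boundingRect(k)[:2]: print(rect(c,k,61))
    st("end")
E
```

```text
pre [621.6 170.9 125.3] w 22.4 gf 78 f [-0.5 -0.  -2.8] t 44.7583
[(np.float64(112.0), np.float64(0.3)), (np.float64(107.9), np.float64(0.4)), (np.float64(103.9), np.float64(0.5)), (np.float64(99.9), np.float64(-0.3)), (np.float64(95.8), np.float64(0.5)), (np.float64(91.9), np.float64(0.5)), (np.float64(87.9), np.float64(-0.6)), (np.float64(86.0), np.float64(-0.9)), (np.float64(85.0), np.float64(0.4))]
low [621.6 170.9  85. ] w 22.2 gf 78 f [ 0.2  0.3 -2.4] t 47.9917
[(np.float64(84.2), np.float64(2.4)), (np.float64(83.5), np.float64(7.2)), (np.float64(82.3), np.float64(7.7)), (np.float64(81.2), np.float64(7.0)), (np.float64(80.1), np.float64(6.8)), (np.float64(79.0), np.float64(7.0)), (np.float64(78.0), np.float64(5.8)), (np.float64(77.2), np.float64(7.9)), (np.float64(77.2), np.float64(15.6)), (np.float64(77.1), np.float64(23.1)), (np.float64(77.1), np.float64(30.0))]
pressed [621.9 170.9  77.1] w 22.4 gf 83 f [-7.2 -3.1 27.6] t 51.2917
[636.712 -27.457  43.625  38.732  -1.488]
[6.21741e+02 1.70611e+02 9.42060e+01 5.96110e+01 8.00000e-02]
[6.25792e+02 6.87990e+01 1.12126e+02 6.05550e+01 7.90000e-02]
end [652.  115.2 283.4] w 85.4 gf 0 f [0.3 0.1 0.5] t 54.6583
```

View pics/chk2.png

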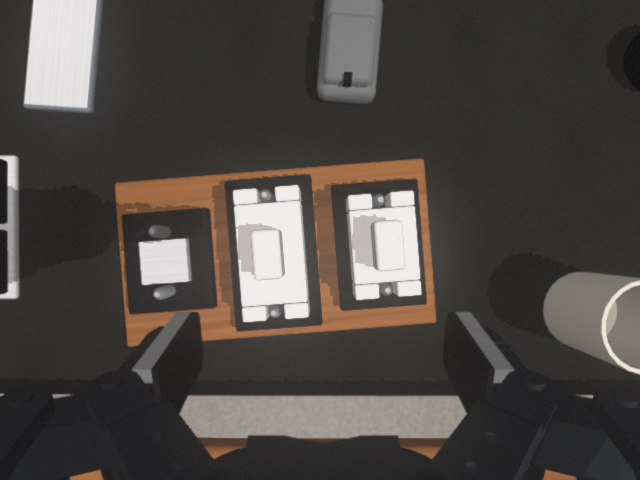

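Both packs, long at (270,253) and medium at (384,245), are seated with the pegs in their notches. Now the key sequence.

```bash
python3 - <<'E'
from h import *
fingers.clamp(20); robot.movep([600,-240,200],list(quat(np.pi/2)))
for n in("round","cross","square","round","bar"): key(n)
x,y=KEYS["bar"]; robot.move_straight([x,y,200],velocity=150)
c=look(612,20,450); save(c,"chk3"); st("end")
for k in white(c):
    if not 0 in cv2.boundingRect(k)[:2]: print(rect(c,k,61))
E
```

```text
round [(np.float64(51.8), np.float64(0.1)), (np.float64(51.2), np.float64(1.1)), (np.float64(50.1), np.float64(2.4)), (np.float64(49.1), np.float64(3.0)), (np.float64(48.1), np.float64(2.8)), (np.float64(47.0), np.float64(4.1)), (np.float64(46.1), np.float64(3.9)), (np.float64(45.1), np.float64(5.2)), (np.float64(45.0), np.float64(11.9))] 61.9417
cross [(np.float64(52.0), np.float64(1.6)), (np.float64(51.1), np.float64(1.7)), (np.float64(50.1), np.float64(3.7)), (np.float64(49.1), np.float64(3.7)), (np.float64(48.1), np.float64(4.9)), (np.float64(47.1), np.float64(4.9)), (np.float64(46.0), np.float64(5.2)), (np.float64(45.1), np.float64(5.8)), (np.float64(45.0), np.float64(14.6))] 66.9667
square [(np.float64(51.9), np.float64(0.7)), (np.float64(51.1), np.float64(1.4)), (np.float64(50.1), np.float64(3.1)), (np.float64(49.1), np.float64(2.8)), (np.float64(48.1), np.float64(5.2)), (np.float64(47.1), np.float64(4.8)), (np.float64(46.1), np.float64(4.4)), (np.float64(45.1), np.float64(5.9)), (np.float64(45.0), np.float64(13.2))] 71.8917
round [(np.float64(51.9), np.float64(0.7)), (np.floa
[... 288 characters left out ...]
 76.8167
bar [(np.float64(52.0), np.float64(-0.4)), (np.float64(51.1), np.float64(1.9)), (np.float64(50.1), np.float64(3.0)), (np.float64(49.1), np.float64(3.5)), (np.float64(48.1), np.float64(3.5)), (np.float64(47.1), np.float64(3.8)), (np.float64(46.1), np.float64(5.0)), (np.float64(45.1), np.float64(5.3)), (np.float64(45.0), np.float64(12.4))] 81.7417
end [644.1  19.5 303.2] w 0.1 gf 0 f [-0.  -0.8 -0.2] t 84.2167
[636.271 -34.378  43.139  38.913  -1.495]
[ 6.38301e+02 -2.26035e+02  5.04990e+01  2.22390e+01 -3.00000e-03]
[6.21853e+02 1.69842e+02 9.44730e+01 5.96080e+01 8.00000e-02]
[6.23505e+02 6.76400e+01 1.07319e+02 5.97420e+01 7.90000e-02]
[ 569.513 -229.143   37.61    37.405   -0.794]
```

View pics/chk3.png

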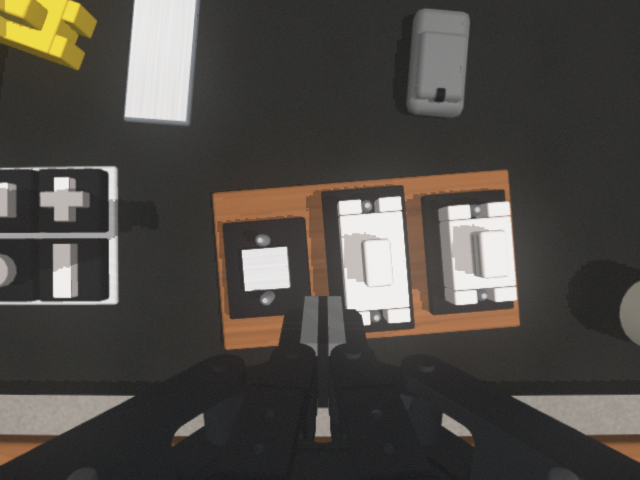

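Both packs are still home, long at (375,260) and medium at (477,253). The keys are up and the arm is clear, so I'm handing in.

```bash
python3 -c "
from plant import *
print(sign_off())"
```

```text
the job is handed in; nothing more can be done
None
```

The job is handed in (the sign-off gave no verdict): I woke the dock, pressed the long and medium packs home (no short pack was on the desk), and keyed the full start sequence; the last picture before hand-in shows both packs home, the keys up and the arm clear.

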